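# Lift the strainer basket out of a lidded pickle pot

## Robot

A 6-joint arm with a two-finger parallel gripper is mounted at the origin on the work surface. World frame = base frame: x ahead of the robot, y to its left, z up, the work surface at z = 0. Lengths are in m, angles in rad, forces in N, time in s.
With the tool pointing down it reaches from about 0.375 to 0.9 m from the base axis. Payload 3.1 kg.
Tool frame: the origin (TCP) lies on the centre line of the jaws, within the pads' length; the fingertips stand 25 mm ahead of it and the grasp point (between the pads) lies 6 mm ahead of it; z points along the fingers, y is the line along which they close (so a half turn about z gives the same grasp; the last joint's range is limited). The gripper opens to 87 mm and grips with 3 to 60 N. Pads are 19 mm wide; open, the fingers measure 117 mm over their backs; the gripper's body (75 mm by 190 mm) begins 51 mm behind the grasp point.
Start: joints at [-1.345, 0.527, 1.433, -0, 1.181, -0.178], TCP at [0.246, -0.574, 0.248] pointing down, gripper open.
Joint ranges: [-3.08, 3.08], [-0.75, 2.2], [0.22, 2.44], [-1.43, 4.57], [0, 2.65], [-2.85, 2.85]. Speed limits (rad/s): [2.79, 2.79, 3.14, 3.14, 3.14, 3.14].

## Interface

Orientations are given as a 3x3 rotation matrix whose columns are the frame's x, y, z axes.
In Python, from bench import ctrl gives the robot as it stands.
- The arm moves only by the shell command python3 -m handwheel 'ROWS' [FORCE]. ROWS is JSON, a list that holds one entry, the list of rows, each a list of 7 numbers: the shift along the world's x, y, z normalised to -1 to 1, where 1 is 150 mm, then the turn, a rotation vector about the world's x, y, z normalised to -1 to 1, where 1 is 90 degrees, then the opening, from -1 (shut) to 1 (fully open). A call has exactly 5 rows; each row is the pose to reach, as a shift and turn from the pose commanded when the call began; what a row does not reach only later rows make up. A row lasts 1/8 s, in which the tool goes at most 62.5 mm and 10.7 degrees, less where a joint would pass 70% of its speed; a pose out of reach is approached as far as the arm can. A call with a number of a shift or a turn outside -1 to 1 is refused whole. A call with a gripper value outside its range is refused whole. The fingers move at their own pace and stop on an object; FORCE is the grip in N (left out, the last holds). Time passes only in rows, so rows that repeat a pose let the fingers close, or fill a call up. It gives the time, the measured TCP pose, the force, the opening and the grip force at its end, in the units of the state.
- ctrl.sense(): the state, without advancing time (a new reading comes with each control period).
- ctrl.capture(name): name is "side" or "top" or "wrist"; returns a dict with "image" (420x560x3 uint8, red, green, blue), "z_map" (420x560 float32, m along the optical axis (not along the pixel's ray), 0 where there is no reading), "K" (3x3 intrinsics, pixels), "k1" (the pictures are not rectified: a ray, as slopes to the right and down, at radius r is drawn at 1 + k1 r^2 times it, then the intrinsics apply), "cam_to_world" (4x4, takes a point from camera to world coordinates). Camera axes: x right, y down, z forward; pixel columns grow to the right and rows downward; lengths in m; the calibration is good to about 2 mm. A picture is of the moment at which its call begins.
- ctrl.finish_job(): hands the job in; it is judged then, once.
The state is a dict: "clock": time; "q": joint angles; "qvel": joint speeds; "joint_torque": joint torques, N m; "eef_pos": TCP position; "tcp_rot": TCP orientation; "wrist_force": force on the tool from outside, world axes, zero at the start; "ft_torque": the same for the moment, N m; "grip_width": finger opening in m; "grasp_force": force on a finger pad.
Only numpy, scipy, OpenCV 4.12 (cv2) and the standard library are available. Lean on these libraries where they do the work, as an engineer would, in place of code of your own. Each camera call takes 0.05 s, during which the arm holds its last target. There are 200 camera calls.

## Task

The strainer basket of the pickle pot on the carousel needs refilling. Lift the pot's loose domed lid off by its knob and set it gently, knob up, on the middle of the round cork trivet; after that lift the basket out by its stem and stand it gently, upright, in the steel tray. Leave the pot standing in its place, do not turn the carousel, and do not disturb the capped jars, the mug or the scoop.

Things in the scene. Friction and masses are not known exactly. Their poses are not given: they have to be found in the camera images.
- carousel: Round caddy; origin at the centre of its foot on the counter, z up. Its grey turntable (radius 144 mm, stiff to turn) has its floor 25 mm above the origin, a 6 mm lip, and a steel centre post with a ball, top 92 mm above the counter. The pickle pot stands on it about 80 mm along its +x, the two jars about 90 mm from the centre at +-123 degrees from +x.
- turntable (a joint): Turn of the turntable about the vertical, rad, 0 at the start.
- pot: Pickle pot: clear plastic, round, open top, 94 mm across, wall 3 mm, floor 5 mm, rim 70 mm above the origin; an outer flange (112 mm across, its top 55 mm above the origin) carries the lid. Loose, about 0.4 kg. Origin: centre of its underside, z up.
- lid: Loose clear dome lid, 0.13 kg. Origin: centre of its lower edge, z up. 106 mm across outside, 100 inside, hollow to 55 mm; dome top 60 mm up. Black neck 16 mm across (60-68 mm up), then round knob 24 mm across (68-92 mm up). It rests on the pot's flange (origin 55 mm above the pot's), reaching 15 mm down over the pot's rim with 3 mm play.
- basket: White strainer basket nested in the pot under the lid, 0.12 kg. Origin: centre of its underside, z up. 74 mm across at foot, 80 at its open rim, 58 high; central stem 10 mm across ends in a round head 20 mm across, 78 to 100 mm above the origin. Stands on the pot's floor (origin 5 mm above the pot's), 4 mm play; head's top 35 mm above the pot's rim.
- trivet: Round flat cork trivet, 160 mm across, 8 mm thick, fixed to the counter. Origin: centre of its underside, z up.
- tray: Shallow stainless steel tray, fixed, 150 mm (its x) by 140 mm (its y), 18 mm high, walls and floor 4 mm thick. Origin: centre of its underside, z up.
- jar1: Bystander on the carousel: clear jar with white twist cap, 58 mm across, 68 mm high. Origin: centre of its underside.
- jar2: Bystander: a second jar just like the first.
- mug: Bystander: white ceramic mug, 80 mm across, 92 mm high, handle to its +y. Origin: centre of its underside.
- scoop: Bystander: orange plastic scoop, cup 50 mm across and 30 mm high, flat handle reaching 106 mm to its -x. Origin: centre of the cup's underside.
There are look-alikes about, which are no part of the job. Of the things that look like the tray, the larger one is meant.

How it is judged:
On the way, in this order (a step that is already met when the one before it is completed fails the run):
1. the lid stands knob up on the trivet, released, the basket still in the pot (horizontal distance between lid and trivet below 0.03 m and z of lid in the frame of trivet between 0.004 and 0.013 m and angle between lid's own z axis and vertical below 0.1 rad and contact force between the fingers and lid below 0.1 N and linear speed of lid below 0.03 m/s and horizontal distance between basket and pot below 0.012 m and z of basket in the frame of pot below 0.012 m), for 0.2 s.
2. the basket is lifted clear of the pot, the lid still on the trivet (horizontal distance between lid and trivet below 0.03 m and z of lid in the frame of trivet between 0.004 and 0.013 m and angle between lid's own z axis and vertical below 0.1 rad and z of basket in the frame of pot above 0.072 m), for 0.1 s.
At the end, for the whole second after the job is handed in: Lid knob up (tilt < 0.1 rad) on the trivet within 30 mm of its centre; basket upright on the tray floor within 40 x 36 mm of its middle; both released, at rest; pot upright within 25 mm of its start; turntable turned < 0.15 rad; jars, mug, scoop upright within 30 mm of their starts (horizontal distance between lid and trivet below 0.03 m and z of lid in the frame of trivet between 0.004 and 0.013 m and angle between each of lid, basket, pot's own z axis and vertical below 0.1 rad and x of basket in the frame of tray between -0.04 and 0.04 m and y of basket in the frame of tray between -0.036 and 0.036 m and z of basket in the frame of tray between 0 and 0.01 m and distance of pot from where it was at the start of the episode below 0.025 m and linear speed of each of lid, basket, pot below 0.02 m/s and angular speed of each of lid, basket below 0.2 rad/s and distance of each of mug, scoop, jar1, jar2 from where it was at the start of the episode below 0.03 m and angle between each of mug, scoop, jar1, jar2's own z axis and vertical below 0.2 rad and value of joint turntable between -0.15 and 0.15 rad and contact force between the fingers and lid below 0.1 N and contact force between the fingers and basket below 0.1 N); the robot touches nothing.
It fails at once if the lid is dropped (falls free faster than 0.6 m/s) (contact force between the arm and lid below 0.05 N and contact force between the fingers and lid below 0.1 N and linear speed of lid above 0.6 m/s).
It fails at once if the basket is dropped (falls free faster than 0.6 m/s) (contact force between the arm and basket below 0.05 N and contact force between the fingers and basket below 0.1 N and linear speed of basket above 0.6 m/s).
It fails at once if the pot is tipped over 0.25 rad or moved over 40 mm (angle between pot's own z axis and vertical above 0.25 rad or distance of pot from where it was at the start of the episode above 0.04 m).
It fails at once if a jar, the mug or the scoop is moved over 40 mm (distance of any of mug, scoop, jar1, jar2 from where it was at the start of the episode above 0.04 m).
It also fails if it takes over 64 s, if anything falls off the work surface, if the arm or the gripper's body presses on something with over 40 N, if the wrist force passes 120 N, or if a joint passes its speed limit or range.

## Working session

There is one attempt and no reset: what is moved stays moved. The work goes in short steps, Python scripts to look and compute and a shell command to move; the robot and the scene stay as the last step left them, time stands still between calls to the robot, and variables do not carry over. Pictures are saved under pics/ and viewed, at most 10 in all, crops included, and the job is handed in when it is done.

```bash
mkdir -p pics; ls
cat > h.py <<'E'
import numpy as np, cv2
from bench import ctrl
def cap(n):
    c=ctrl.capture(n); np.savez('%s.npz'%n,**{k:np.array(v) for k,v in c.items()}); return c
def load(n): return dict(np.load('%s.npz'%n))
def rays(c,uv):
    uv=np.asarray(uv,float).reshape(-1,1,2)
    k=np.array([float(c['k1']),0,0,0,0])
    n=cv2.undistortPoints(uv,c['K'].astype(float),k).reshape(-1,2)
    d=np.c_[n,np.ones(len(n))]; T=c['cam_to_world']
    return T[:3,3], d@T[:3,:3].T
def onplane(c,uv,z):
    o,d=rays(c,uv); return o+d*((z-o[2])/d[:,2:3])
def cloud(c):
    h,w=c['z_map'].shape; u,v=np.meshgrid(np.arange(w),np.arange(h))
    o,d=rays(c,np.c_[u.ravel(),v.ravel()])
    return (o+d*c['z_map'].reshape(-1,1)).reshape(h,w,3)
E
python3 - <<'E'
from h import *
a=cap('top');b=cap('side')
for n,c in(('top',a),('side',b)):
    cv2.imwrite('pics/%s0.png'%n,c['image'][:,:,::-1]); print(n,c['cam_to_world'][:3,3].round(3),c['cam_to_world'][:3,2].round(2),float(c['k1']),c['K'][0,0])
s=ctrl.sense();print(s['eef_pos'],s['tcp_rot'],s['clock'],s['grip_width'])
E
```

```text
pics
top [ 0.368 -0.08   1.595] [ 0.1   0.01 -1.  ] -0.18841724971059653 534.0341775515054
side [0.329 0.644 0.562] [ 0.22 -0.81 -0.54] -0.07851058339556193 389.68352082587006
[ 0.24603837 -0.57386346  0.24666756] [[ 9.19177149e-01  3.93844075e-01 -4.62083265e-04]
 [ 3.93844209e-01 -9.19175221e-01  1.91116617e-03]
 [ 3.27965986e-04 -1.93868909e-03 -9.99998067e-01]] 0.1 0.08671582054366211
```

View pics/top0.png

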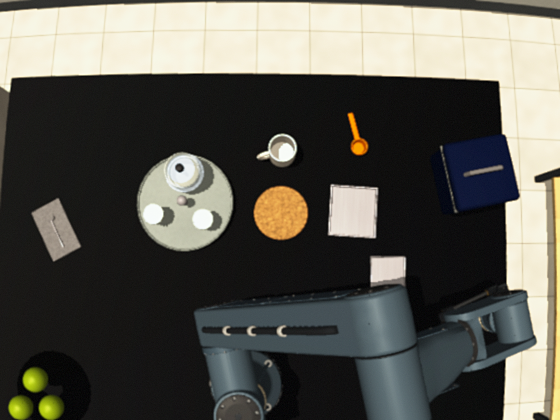

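View pics/side0.png

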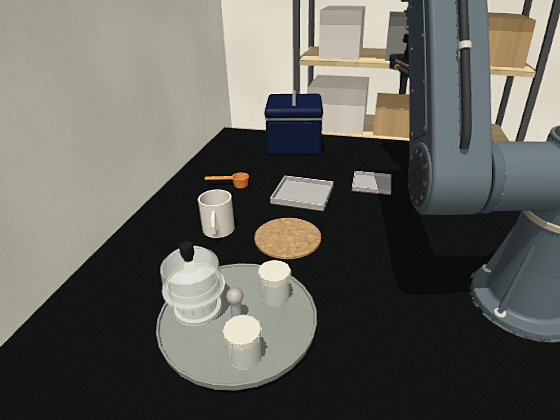

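The top view shows the pot with its black knob at about (180,168), the carousel at (185,202), the trivet at (281,213) and the larger tray at (353,211), with the small look-alike at (388,270). The side view shows the knob at about (187,251).

Run:
```python
from h import *
t=load('top');s=load('side')
def blob(m,box):
    u0,v0,u1,v1=box; mm=np.zeros_like(m,np.uint8); mm[v0:v1,u0:u1]=m[v0:v1,u0:u1]
    n,l,st,ce=cv2.connectedComponentsWithStats(mm); i=1+np.argmax(st[1:,4]); return ce[i],st[i],l==i
It=t['image'].astype(int);Is=s['image'].astype(int)
kt,a,_=blob(It.max(2)<60,(170,158,192,180)); ks,b,_=blob(Is.max(2)<60,(176,238,198,264))
print('knob px',kt,a,ks,b)
# knob ball only in side: rows top .. 
print('top knob on z=.160',onplane(t,kt,.160)); print('side knob on .157',onplane(s,ks,.157))
o1,d1=rays(t,kt);o2,d2=rays(s,ks);A=np.c_[d1[0],-d2[0]];x=np.linalg.lstsq(A,o2-o1,rcond=None)[0]
print('tri',o1+d1[0]*x[0],o2+d2[0]*x[1])
hsv=cv2.cvtColor(t['image'],cv2.COLOR_RGB2HSV);hs=cv2.cvtColor(s['image'],cv2.COLOR_RGB2HSV)
def pts(c,m,z):
    cn=max(cv2.findContours(m.astype(np.uint8),0,1)[0],key=cv2.contourArea); return onplane(c,cn.reshape(-1,2),z)[:,:2]
for c,h,box in((t,hsv,(245,180,315,245)),(s,hs,(250,215,325,260))):
    _,_,m=blob((h[...,1]>90)&(h[...,2]>70),box); p=pts(c,m,.008)
    print('trivet',cv2.fitEllipse((p*1000).astype(np.float32)))
for c,I,box in((t,It,(322,178,384,243)),(s,Is,(268,172,336,212))):
    _,_,m=blob(I.max(2)>70,box); p=pts(c,m,.018); print('tray',cv2.minAreaRect((p*1000).astype(np.float32)))
_,_,m=blob((It.max(2)>70),(130,145,240,256));p=pts(t,m,.031);print('caro',cv2.minEnclosingCircle((p*1000).astype(np.float32)))
_,_,m=blob((It.max(2)>70),(255,130,300,170));p=pts(t,m,.092);print('mug',p.min(0),p.max(0))
for n,u in(('ball',(182,200)),('jarA',(153,214)),('jarB',(203,218))):print(n,onplane(t,u,.09 if n=='ball' else .093))
T=cloud(t)
print('depth trivet',T[205:220,275:288].reshape(-1,3).mean(0),'tray',T[205:217,347:360].reshape(-1,3).mean(0))
cv2.imwrite('pics/z.png',np.hstack([cv2.resize(t['image'][140:260,120:250,::-1],None,fx=3,fy=3,interpolation=2),cv2.resize(s['image'][230:350,150:280,::-1],None,fx=3,fy=3,interpolation=2)]))
```

```text
knob px [179.63333333 167.26666667] [176 164   7   8  30] [186.3715847  246.99453552] [176 238  22  24 366]
top knob on z=.160 [[0.61768924 0.18330888 0.16      ]]
side knob on .157 [[0.62262358 0.1740435  0.157     ]]
tri [0.61693694 0.18251303 0.16433066] [0.6172476  0.18264059 0.16440807]
trivet ((510.4705505371094, -95.46625518798828), (160.83154296875, 161.3008575439453), 173.81089782714844)
trivet ((509.86224365234375, -91.94786834716797), (160.13629150390625, 164.2620086669922), 11.263362884521484)
tray ((516.52880859375, -310.8001403808594), (145.4836883544922, 155.04673767089844), 86.99295043945312)
tray ((515.5516967773438, -297.5693664550781), (168.84164428710938, 156.83291625976562), 87.14108276367188)
caro ((540.4254760742188, 190.76405334472656), 148.42347717285156)
mug [ 0.63572681 -0.13772515] [ 0.73234582 -0.0233633 ]
ball [[0.53515875 0.18625085 0.09      ]]
jarA [[0.49369905 0.26851002 0.093     ]]
jarB [[0.48418994 0.12409333 0.093     ]]
depth trivet [ 0.51174692 -0.09747885  0.00677885] tray [ 0.51917814 -0.31384733  0.00275423]
```

View pics/z.png

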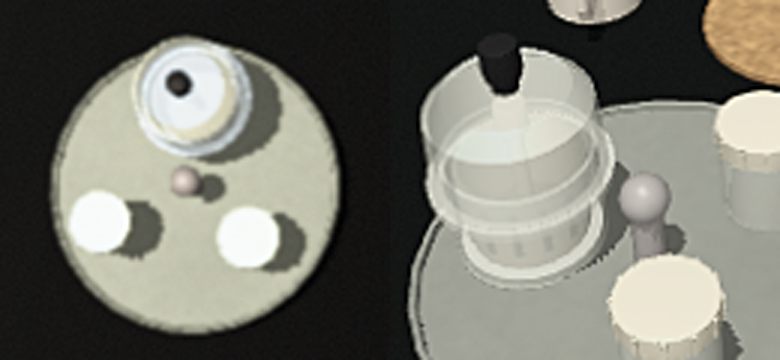

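Knob triangulates to (0.617, 0.183, 0.164), which fits both the expected 0.16 height and 80 mm from the carousel centre (0.537, 0.188). The trivet is at about (0.511, -0.094) and the tray at about (0.517, -0.306). I'm moving over the knob now.

```bash
for i in 1 2 3 4 5 6; do python3 -m handwheel '[[[0.08,0.17,0,0,0,0,1],[0.16,0.34,0,0,0,0,1],[0.25,0.5,0,0,0,0,1],[0.33,0.67,0,0,0,0,1],[0.41,0.84,0,0,0,0,1]]]' 20 |tail -c 400; done
python3 - <<'E'
from h import *
w=cap('wrist');cap('top');cap('side');cv2.imwrite('pics/w1.png',w['image'][:,:,::-1])
print(w['cam_to_world'],ctrl.sense()['eef_pos'],ctrl.sense()['q'],ctrl.sense()['clock'])
E
```

```text
clock: 0.72
eef_pos: [0.3083, -0.4471, 0.2474]
tcp_rot: [[0.919, 0.394, -0.0], [0.394, -0.919, 0.0], [0.0, -0.0, -1.0]]
wrist_force: [-0.6, -0.4, -0.5]
grip_width: 0.0869
grasp_force: 0.0
clock: 1.35
eef_pos: [0.3697, -0.3211, 0.2475]
tcp_rot: [[0.919, 0.394, 0.0], [0.394, -0.919, 0.0], [0.0, -0.0, -1.0]]
wrist_force: [0.4, -0.6, -0.3]
grip_width: 0.0872
grasp_force: 0.0
clock: 1.98
eef_pos: [0.431, -0.1951, 0.2475]
tcp_rot: [[0.919, 0.394, 0.0], [0.394, -0.919, -0.0], [0.0, 0.0, -1.0]]
wrist_force: [0.0, 0.2, -0.4]
grip_width: 0.0872
grasp_force: 0.0
clock: 2.6
eef_pos: [0.4924, -0.069, 0.2475]
tcp_rot: [[0.919, 0.394, -0.0], [0.394, -0.919, 0.0], [0.0, -0.0, -1.0]]
wrist_force: [0.5, 0.0, 0.3]
grip_width: 0.0867
grasp_force: 0.0
clock: 3.22
eef_pos: [0.5537, 0.0569, 0.2474]
tcp_rot: [[0.919, 0.394, -0.0], [0.394, -0.919, -0.0], [-0.0, -0.0, -1.0]]
wrist_force: [0.6, -0.1, -1.4]
grip_width: 0.0871
grasp_force: 0.0
clock: 3.85
eef_pos: [0.615, 0.1829, 0.2473]
tcp_rot: [[0.919, 0.394, -0.0], [0.394, -0.919, -0.0], [-0.0, -0.0, -1.0]]
wrist_force: [-0.1, -0.3, -0.2]
grip_width: 0.0872
grasp_force: 0.0
[[ 3.93783582e-01 -8.75834053e-01 -2.79014698e-01  6.92544746e-01]
 [-9.19203087e-01 -3.75342289e-01 -1.19095970e-01  2.15702177e-01]
 [-4.17708944e-04  3.03369209e-01 -9.52872997e-01  3.84553219e-01]
 [ 0.00000000e+00  0.00000000e+00  0.00000000e+00  1.00000000e+00]] [0.61487023 0.18296957 0.24711495] [ 1.15423269e-01  5.50838134e-01  1.38880544e+00 -2.32142837e-04
  1.20240218e+00  1.27909737e+00] 4.0
```

View pics/w1.png

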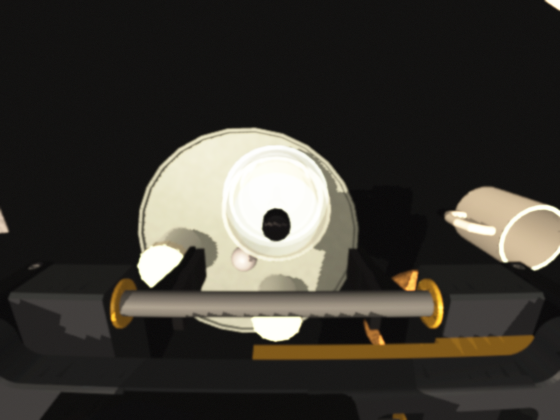

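The wrist view shows the knob at about (277,224), roughly midway between the fingers. I'll measure it here.

Run:
```python
from h import *
w=load('wrist');I=w['image'].max(2)
m=np.zeros_like(I);m[200:248,255:300]=(I[200:248,255:300]<80)
n,l,st,ce=cv2.connectedComponentsWithStats(m);i=1+np.argmax(st[1:,4]);print(ce[i],st[i])
print(onplane(w,ce[i],.158),onplane(w,ce[i],.164))
# pot flange/lid bright circle
P=cloud(w)
print(P[st[i][1]:st[i][1]+st[i][3],st[i][0]:st[i][0]+st[i][2]].reshape(-1,3)[::60].round(3)[:12])
tab=np.zeros_like(I);tab[100:250,140:360]=(I[100:250,140:360]>60)
m=((I>215)*255).astype(np.uint8);m[:135]=0;m[262:]=0;m[:,:215]=0;m[:,335:]=0
c=max(cv2.findContours(m,0,1)[0],key=cv2.contourArea);e=cv2.fitEllipse(c);print('lid ellipse',e,onplane(w,e[0],.085),onplane(w,e[0],.12))
```

```text
[275.83799705 224.32842415] [263 209  27  32 679]
[[0.61674679 0.18355255 0.158     ]] [[0.61875421 0.18440399 0.164     ]]
[[0.619 0.197 0.139]
 [0.625 0.193 0.157]
 [0.629 0.189 0.169]
 [0.629 0.185 0.169]
 [0.629 0.179 0.167]
 [0.622 0.194 0.172]
 [0.622 0.189 0.172]
 [0.622 0.184 0.172]
 [0.623 0.179 0.172]
 [0.614 0.193 0.171]
 [0.614 0.188 0.17 ]
 [0.615 0.183 0.172]]
lid ellipse ((266.6913146972656, 201.4290313720703), (121.6626968383789, 142.61219787597656), 158.46376037597656) [[0.61216855 0.19220486 0.085     ]] [[0.62155976 0.1949503  0.12      ]]
```

```bash
python3 -m handwheel '[[[0.02,0.007,-0.1,0,0,0,1],[0.02,0.007,-0.2,0,0,0,1],[0.02,0.007,-0.3,0,0,0,1],[0.02,0.007,-0.4,0,0,0,1],[0.02,0.007,-0.42,0,0,0,1]]]' 20 
python3 -m handwheel '[[[0,0,-0.05,0,0,0,1],[0,0,-0.1,0,0,0,1],[0,0,-0.1,0,0,0,0],[0,0,-0.1,0,0,0,-0.5],[0,0,-0.1,0,0,0,-0.6]]]' 20
python3 -m handwheel '[[[0,0,0,0,0,0,-1],[0,0,0,0,0,0,-1],[0,0,0,0,0,0,-1],[0,0,0,0,0,0,-1],[0,0,0,0,0,0,-1]]]' 20
```

```text
clock: 4.62
eef_pos: [0.6172, 0.1822, 0.1826]
tcp_rot: [[0.919, 0.393, -0.003], [0.393, -0.919, -0.0], [-0.003, -0.001, -1.0]]
wrist_force: [0.9, 0.3, -0.1]
grip_width: 0.0871
grasp_force: 0.0
clock: 5.25
eef_pos: [0.6184, 0.1826, 0.17]
tcp_rot: [[0.919, 0.394, 0.001], [0.394, -0.919, 0.0], [0.001, 0.0, -1.0]]
wrist_force: [0.4, -0.4, -0.8]
grip_width: 0.065
grasp_force: 0.0
clock: 5.88
eef_pos: [0.6181, 0.1827, 0.1695]
tcp_rot: [[0.919, 0.394, -0.0], [0.394, -0.919, 0.0], [-0.0, -0.0, -1.0]]
wrist_force: [-0.8, -0.2, -0.0]
grip_width: 0.0232
grasp_force: 20.0
```

```bash
python3 -m handwheel '[[[0,0,0.03,0,0,0,-1],[0,0,0.08,0,0,0,-1],[0,0,0.14,0,0,0,-1],[0,0,0.2,0,0,0,-1],[0,0,0.26,0,0,0,-1]]]' 20
python3 -m handwheel '[[[0,0,0.1,0,0,0,-1],[0,0,0.22,0,0,0,-1],[0,0,0.34,0,0,0,-1],[0,0,0.46,0,0,0,-1],[0,0,0.52,0,0,0,-1]]]' 20
python3 - <<'E'
from h import *
c=cap('side');cv2.imwrite('pics/s2.png',c['image'][:,:,::-1])
E
```

```text
clock: 6.5
eef_pos: [0.6183, 0.1826, 0.2095]
tcp_rot: [[0.919, 0.394, 0.001], [0.394, -0.919, 0.0], [0.001, 0.0, -1.0]]
wrist_force: [0.1, 0.1, -2.1]
grip_width: 0.0233
grasp_force: 20.0
clock: 7.12
eef_pos: [0.6188, 0.1827, 0.2888]
tcp_rot: [[0.919, 0.394, 0.003], [0.394, -0.919, 0.0], [0.003, 0.001, -1.0]]
wrist_force: [1.2, 0.6, -1.6]
grip_width: 0.0234
grasp_force: 20.0
```

View pics/s2.png

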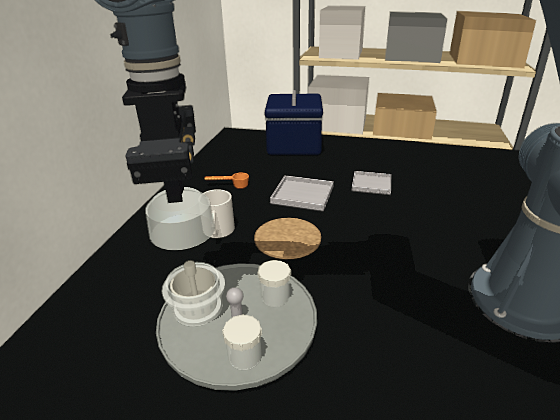

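The side view shows the lid hanging level at (180,215). The basket is still in the pot, with its stem head at (190,266). Carrying the lid to the trivet.

```bash
python3 -m handwheel '[[[-0.02,-0.06,0,0,0,0,-1],[-0.06,-0.16,0,0,0,0,-1],[-0.11,-0.29,0,0,0,0,-1],[-0.17,-0.43,0,0,0,0,-1],[-0.22,-0.57,0,0,0,0,-1]]]' 20
python3 -m handwheel '[[[-0.05,-0.14,0,0,0,0,-1],[-0.1,-0.28,0,0,0,0,-1],[-0.16,-0.42,0,0,0,0,-1],[-0.22,-0.56,0,0,0,0,-1],[-0.27,-0.7,0,0,0,0,-1]]]' 20
python3 -m handwheel '[[[-0.05,-0.14,0,0,0,0,-1],[-0.1,-0.28,-0.05,0,0,0,-1],[-0.15,-0.4,-0.15,0,0,0,-1],[-0.19,-0.5,-0.28,0,0,0,-1],[-0.21,-0.56,-0.4,0,0,0,-1]]]' 20
python3 -m handwheel '[[[0,0,-0.1,0,0,0,-1],[0,0,-0.2,0,0,0,-1],[0,0,-0.3,0,0,0,-1],[0,0,-0.38,0,0,0,-1],[0,0,-0.43,0,0,0,-1]]]' 20
python3 - <<'E'
from h import *
cap('wrist')
c=cap('side');cv2.imwrite('pics/s3.png',np.hstack([c['image'][100:300,100:400,::-1],load('wrist')['image'][100:300,130:430,::-1]]))
E
```

```text
clock: 7.8
eef_pos: [0.5842, 0.0952, 0.2864]
tcp_rot: [[0.919, 0.393, -0.001], [0.393, -0.919, -0.0], [-0.001, -0.0, -1.0]]
wrist_force: [0.1, -0.2, -1.3]
grip_width: 0.0235
grasp_force: 20.0
clock: 8.43
eef_pos: [0.5439, -0.0094, 0.2867]
tcp_rot: [[0.919, 0.393, 0.0], [0.393, -0.919, -0.0], [0.0, 0.0, -1.0]]
wrist_force: [0.5, 0.4, -2.4]
grip_width: 0.0229
grasp_force: 20.0
clock: 9.05
eef_pos: [0.5125, -0.0934, 0.2263]
tcp_rot: [[0.92, 0.393, 0.001], [0.393, -0.92, -0.0], [0.0, 0.001, -1.0]]
wrist_force: [0.4, 0.6, -1.8]
grip_width: 0.0232
grasp_force: 20.0
clock: 9.68
eef_pos: [0.5131, -0.0916, 0.1612]
tcp_rot: [[0.919, 0.394, -0.001], [0.394, -0.919, 0.0], [-0.001, -0.001, -1.0]]
wrist_force: [-1.0, -0.9, -1.2]
grip_width: 0.0232
grasp_force: 20.0
```

View pics/s3.png

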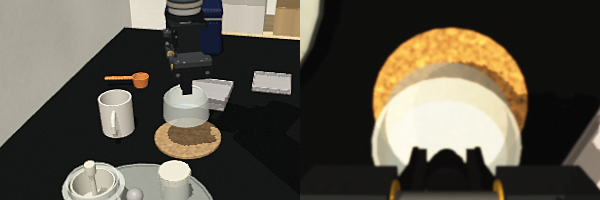

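The lid hangs level above the trivet, centred. Lowering it, slowly at the end.

```bash
python3 -m handwheel '[[[-0.01,-0.01,-0.09,0,0,0,-1],[-0.01,-0.01,-0.18,0,0,0,-1],[-0.01,-0.01,-0.26,0,0,0,-1],[-0.01,-0.01,-0.32,0,0,0,-1],[-0.01,-0.01,-0.36,0,0,0,-1]]]' 20
python3 -m handwheel '[[[0,0,-0.015,0,0,0,-1],[0,0,-0.03,0,0,0,-1],[0,0,-0.04,0,0,0,-1],[0,0,-0.05,0,0,0,-1],[0,0,-0.055,0,0,0,-1]]]' 20
```

```text
clock: 10.4
eef_pos: [0.5115, -0.0933, 0.1073]
tcp_rot: [[0.919, 0.394, -0.001], [0.394, -0.919, 0.0], [-0.0, -0.001, -1.0]]
wrist_force: [1.0, -0.8, -1.8]
grip_width: 0.0235
grasp_force: 20.0
clock: 11.02
eef_pos: [0.5117, -0.0934, 0.0999]
tcp_rot: [[0.919, 0.394, 0.0], [0.394, -0.919, -0.0], [0.0, 0.0, -1.0]]
wrist_force: [-0.5, 0.0, -2.4]
grip_width: 0.023
grasp_force: 20.0
```

```bash
python3 -m handwheel '[[[0,0,-0.004,0,0,0,-1],[0,0,-0.008,0,0,0,-1],[0,0,-0.012,0,0,0,-1],[0,0,-0.016,0,0,0,-1],[0,0,-0.018,0,0,0,-1]]]' 20
```

```text
clock: 11.65
eef_pos: [0.5117, -0.0934, 0.0975]
tcp_rot: [[0.919, 0.394, 0.0], [0.394, -0.919, -0.0], [0.0, 0.0, -1.0]]
wrist_force: [-1.4, 0.8, 4.8]
grip_width: 0.0232
grasp_force: 20.0
```

The wrist force shows contact, at the expected height. Releasing and going up.

```bash
python3 -m handwheel '[[[0,0,0,0,0,0,-0.3],[0,0,0,0,0,0,0],[0,0,0,0,0,0,0],[0,0,0,0,0,0,0],[0,0,0,0,0,0,0]]]'
python3 -m handwheel '[[[0,0,0.05,0,0,0,0.2],[0,0,0.15,0,0,0,0.2],[0,0,0.35,0,0,0,0.2],[0,0,0.6,0,0,0,0.2],[0,0,0.85,0,0,0,0.2]]]'
python3 -m handwheel '[[[0.04,0.14,0,0,0,0,0],[0.1,0.3,0,0,0,0,0],[0.15,0.45,0,0,0,0,0],[0.2,0.6,0,0,0,0,0],[0.25,0.75,0,0,0,0,0]]]'
python3 -m handwheel '[[[0.04,0.15,0,0,0,0,0],[0.08,0.3,0,0,0,0,0],[0.12,0.45,0,0,0,0,0],[0.17,0.6,0,0,0,0,0],[0.22,0.75,0,0,0,0,0]]]'
python3 - <<'E'
from h import *
cap('wrist');c=cap('side');cap('top')
cv2.imwrite('pics/s4.png',np.hstack([c['image'][130:400,100:400,::-1],load('wrist')['image'][100:370,130:430,::-1]]))
print(ctrl.sense()['eef_pos'])
E
```

```text
clock: 12.28
eef_pos: [0.5117, -0.0934, 0.097]
tcp_rot: [[0.919, 0.394, -0.0], [0.394, -0.919, 0.0], [-0.0, -0.0, -1.0]]
wrist_force: [-0.5, -0.6, 0.5]
grip_width: 0.0434
grasp_force: 0.0
clock: 12.9
eef_pos: [0.5116, -0.0934, 0.2269]
tcp_rot: [[0.919, 0.394, 0.001], [0.394, -0.919, -0.0], [0.001, 0.001, -1.0]]
wrist_force: [0.8, -0.4, 0.1]
grip_width: 0.0521
grasp_force: 0.0
clock: 13.52
eef_pos: [0.5494, 0.0199, 0.2259]
tcp_rot: [[0.919, 0.394, 0.001], [0.394, -0.919, -0.0], [0.001, 0.001, -1.0]]
wrist_force: [0.6, 0.4, 0.4]
grip_width: 0.0434
grasp_force: 0.0
clock: 14.15
eef_pos: [0.5823, 0.1324, 0.2259]
tcp_rot: [[0.919, 0.394, 0.001], [0.394, -0.919, 0.0], [0.001, 0.0, -1.0]]
wrist_force: [0.2, -0.2, 0.3]
grip_width: 0.0435
grasp_force: 0.0
[0.582222   0.13229212 0.22557559]
```

View pics/s4.png

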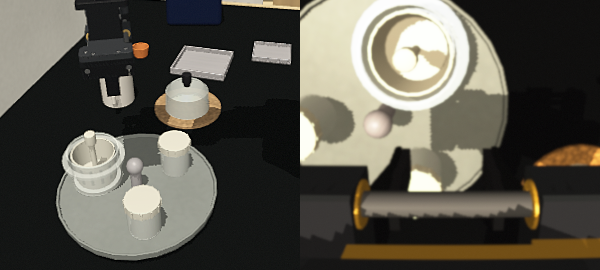

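The lid stands knob up on the trivet. The basket's stem head shows at wrist pixel (236,158) and side pixel (190,264). I'll measure the head from the depth and the pot from its rim.

Run:
```python
from h import *
w=load('wrist');P=cloud(w)
S=P[90:250,170:340].reshape(-1,3)
near=np.linalg.norm(S[:,:2]-[.618,.184],axis=1)<.06
H=S[near&(S[:,2]>.115)&(S[:,2]<.14)];print('head',len(H),H.mean(0),H[:,:2].min(0),H[:,:2].max(0),H[:,2].max())
R=S[near&(S[:,2]>.09)&(S[:,2]<.1)];print('rim',len(R),cv2.minEnclosingCircle((R[:,:2]*1000).astype(np.float32)))
print('two-view head', onplane(w,(236,158),.125),onplane(load('side'),(190,264),.122))
s=load('side');print(onplane(s,(186+0,175+31),.16))
```

```text
head 521 [0.61961798 0.18299883 0.12892827] [0.60910509 0.17358464] [0.62837997 0.19302554] 0.13183073026879583
rim 1269 ((617.6052856445312, 184.5030975341797), 47.079654693603516)
two-view head [[0.6198225  0.18315944 0.125     ]] [[0.62006605 0.17696782 0.122     ]]
[[0.68055278 0.05473608 0.16      ]]
```

```bash
python3 -m handwheel '[[[0.06,0.08,0,0,0,0,0],[0.13,0.18,0,0,0,0,0],[0.2,0.27,0,0,0,0,0],[0.245,0.34,-0.05,0,0,0,0],[0.245,0.34,-0.12,0,0,0,0]]]'
python3 -m handwheel '[[[0,0,-0.1,0,0,0,0],[0,0,-0.21,0,0,0,0],[0,0,-0.32,0,0,0,0],[0,0,-0.42,0,0,0,0],[0,0,-0.48,0,0,0,0]]]'
python3 -m handwheel '[[[0,0,-0.03,0,0,0,0],[0,0,-0.055,0,0,0,0],[0,0,-0.055,0,0,0,0],[0,0,-0.055,0,0,0,-0.3],[0,0,-0.055,0,0,0,-0.4]]]' 20
python3 -m handwheel '[[[0,0,0,0,0,0,-1],[0,0,0,0,0,0,-1],[0,0,0,0,0,0,-1],[0,0,0,0,0,0,-1],[0,0,0,0,0,0,-1]]]' 20
```

```text
clock: 14.92
eef_pos: [0.6194, 0.1835, 0.2058]
tcp_rot: [[0.919, 0.395, 0.0], [0.395, -0.919, -0.0], [0.0, 0.0, -1.0]]
wrist_force: [0.1, -1.0, 0.4]
grip_width: 0.0437
grasp_force: 0.0
clock: 15.55
eef_pos: [0.6184, 0.1824, 0.1332]
tcp_rot: [[0.919, 0.394, -0.002], [0.394, -0.919, -0.0], [-0.002, -0.0, -1.0]]
wrist_force: [0.1, -0.2, -0.0]
grip_width: 0.044
grasp_force: 0.0
clock: 16.18
eef_pos: [0.6192, 0.1826, 0.1268]
tcp_rot: [[0.919, 0.394, 0.001], [0.394, -0.919, 0.0], [0.001, 0.0, -1.0]]
wrist_force: [0.9, -0.5, 0.0]
grip_width: 0.0313
grasp_force: 0.0
clock: 16.8
eef_pos: [0.6189, 0.1828, 0.1264]
tcp_rot: [[0.919, 0.394, 0.0], [0.394, -0.919, 0.0], [0.0, -0.0, -1.0]]
wrist_force: [-0.4, 1.3, 1.4]
grip_width: 0.019
grasp_force: 20.0
```

```bash
python3 -m handwheel '[[[0,0,0.03,0,0,0,-1],[0,0,0.08,0,0,0,-1],[0,0,0.14,0,0,0,-1],[0,0,0.2,0,0,0,-1],[0,0,0.26,0,0,0,-1]]]' 20
python3 -m handwheel '[[[0,0,0.1,0,0,0,-1],[0,0,0.22,0,0,0,-1],[0,0,0.36,0,0,0,-1],[0,0,0.52,0,0,0,-1],[0,0,0.64,0,0,0,-1]]]' 20
python3 - <<'E'
from h import *
t=cap('top');c=cap('side');cv2.imwrite('pics/s5.png',np.hstack([c['image'][130:400,100:400,::-1],t['image'][100:370,130:430,::-1]]))
E
```

```text
clock: 17.42
eef_pos: [0.619, 0.1826, 0.1662]
tcp_rot: [[0.919, 0.394, 0.001], [0.394, -0.919, 0.0], [0.001, 0.0, -1.0]]
wrist_force: [-0.1, -0.8, -2.1]
grip_width: 0.0192
grasp_force: 20.0
clock: 18.05
eef_pos: [0.6194, 0.1827, 0.2638]
tcp_rot: [[0.919, 0.394, 0.002], [0.394, -0.919, 0.0], [0.002, 0.001, -1.0]]
wrist_force: [0.4, 0.8, -1.7]
grip_width: 0.0192
grasp_force: 20.0
```

View pics/s5.png

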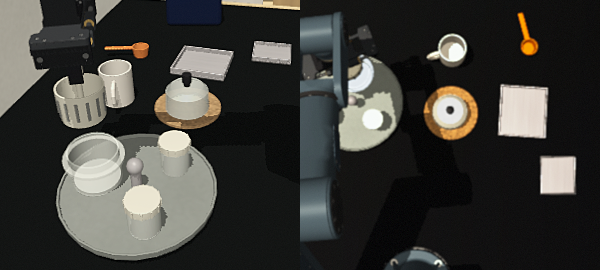

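The basket hangs upright, clear of the pot, and the lid sits centred on the trivet. Carrying the basket to the tray centre at (0.517, -0.310).

```bash
python3 -m handwheel '[[[-0.01,-0.06,0,0,0,0,-1],[-0.03,-0.16,0,0,0,0,-1],[-0.06,-0.3,0,0,0,0,-1],[-0.09,-0.45,0,0,0,0,-1],[-0.12,-0.6,0,0,0,0,-1]]]' 20
python3 -m handwheel '[[[-0.03,-0.16,0,0,0,0,-1],[-0.07,-0.33,0,0,0,0,-1],[-0.1,-0.5,0,0,0,0,-1],[-0.14,-0.66,0,0,0,0,-1],[-0.17,-0.82,0,0,0,0,-1]]]' 20
python3 -m handwheel '[[[-0.03,-0.16,0,0,0,0,-1],[-0.07,-0.33,0,0,0,0,-1],[-0.1,-0.5,0,0,0,0,-1],[-0.14,-0.66,0,0,0,0,-1],[-0.17,-0.82,0,0,0,0,-1]]]' 20
python3 -m handwheel '[[[-0.04,-0.16,0,0,0,0,-1],[-0.09,-0.33,0,0,0,0,-1],[-0.14,-0.5,0,0,0,0,-1],[-0.18,-0.62,0,0,0,0,-1],[-0.21,-0.7,0,0,0,0,-1]]]' 20
python3 -m handwheel '[[[0,-0.1,-0.04,0,0,0,-1],[0,-0.2,-0.12,0,0,0,-1],[0,-0.28,-0.24,0,0,0,-1],[0,-0.34,-0.38,0,0,0,-1],[0,-0.35,-0.5,0,0,0,-1]]]' 20
python3 - <<'E'
from h import *
w=cap('wrist');c=cap('side');cap('top');cv2.imwrite('pics/s6.png',np.hstack([c['image'][130:400,100:400,::-1],w['image'][100:370,130:430,::-1]]))
E
```

```text
clock: 18.77
eef_pos: [0.6004, 0.0905, 0.2612]
tcp_rot: [[0.92, 0.393, -0.0], [0.393, -0.92, -0.0], [-0.001, -0.0, -1.0]]
wrist_force: [-0.5, -0.1, -1.3]
grip_width: 0.0191
grasp_force: 20.0
clock: 19.4
eef_pos: [0.5747, -0.0324, 0.2615]
tcp_rot: [[0.92, 0.393, 0.0], [0.393, -0.92, -0.0], [-0.0, 0.0, -1.0]]
wrist_force: [-0.1, 0.1, -1.5]
grip_width: 0.0195
grasp_force: 20.0
clock: 20.02
eef_pos: [0.549, -0.1553, 0.2615]
tcp_rot: [[0.92, 0.393, 0.0], [0.393, -0.92, -0.0], [-0.0, 0.0, -1.0]]
wrist_force: [0.2, -1.0, -1.3]
grip_width: 0.0189
grasp_force: 20.0
clock: 20.65
eef_pos: [0.5177, -0.2597, 0.2614]
tcp_rot: [[0.92, 0.393, 0.0], [0.393, -0.92, 0.0], [0.0, -0.0, -1.0]]
wrist_force: [0.2, 0.0, -1.1]
grip_width: 0.019
grasp_force: 20.0
clock: 21.28
eef_pos: [0.5181, -0.3112, 0.1841]
tcp_rot: [[0.919, 0.393, -0.001], [0.393, -0.919, 0.001], [-0.001, -0.002, -1.0]]
wrist_force: [-0.4, -0.1, -2.5]
grip_width: 0.0196
grasp_force: 20.0
```

View pics/s6.png

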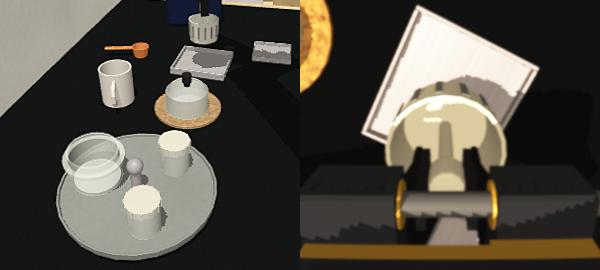

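The basket hangs upright over the larger tray. Lowering it.

```bash
python3 -m handwheel '[[[0,0,-0.1,0,0,0,-1],[0,0,-0.22,0,0,0,-1],[0,0,-0.33,0,0,0,-1],[0,0,-0.42,0,0,0,-1],[0,0,-0.47,0,0,0,-1]]]' 20
python3 -m handwheel '[[[0,0,-0.015,0,0,0,-1],[0,0,-0.03,0,0,0,-1],[0,0,-0.04,0,0,0,-1],[0,0,-0.05,0,0,0,-1],[0,0,-0.055,0,0,0,-1]]]' 20
```

```text
clock: 22.05
eef_pos: [0.5182, -0.3107, 0.1149]
tcp_rot: [[0.919, 0.394, -0.001], [0.394, -0.919, 0.001], [-0.0, -0.001, -1.0]]
wrist_force: [-1.1, -0.8, -1.2]
grip_width: 0.019
grasp_force: 20.0
clock: 22.68
eef_pos: [0.5185, -0.311, 0.1077]
tcp_rot: [[0.919, 0.394, 0.0], [0.394, -0.919, -0.0], [0.0, 0.0, -1.0]]
wrist_force: [0.3, -0.2, -0.9]
grip_width: 0.0192
grasp_force: 20.0
```

```bash
python3 -m handwheel '[[[0,0,-0.01,0,0,0,-1],[0,0,-0.02,0,0,0,-1],[0,0,-0.03,0,0,0,-1],[0,0,-0.036,0,0,0,-1],[0,0,-0.042,0,0,0,-1]]]' 20
python3 -m handwheel '[[[0,0,-0.002,0,0,0,-1],[0,0,-0.004,0,0,0,-1],[0,0,-0.006,0,0,0,-1],[0,0,-0.008,0,0,0,-1],[0,0,-0.009,0,0,0,-1]]]' 20
```

```text
clock: 23.3
eef_pos: [0.5184, -0.3109, 0.1012]
tcp_rot: [[0.919, 0.394, -0.0], [0.394, -0.919, 0.0], [-0.0, -0.0, -1.0]]
wrist_force: [0.2, -0.6, -1.3]
grip_width: 0.0191
grasp_force: 20.0
clock: 23.92
eef_pos: [0.5185, -0.3108, 0.1004]
tcp_rot: [[0.919, 0.394, 0.0], [0.394, -0.919, 0.0], [0.0, 0.0, -1.0]]
wrist_force: [-0.6, 1.1, 2.8]
grip_width: 0.0195
grasp_force: 20.0
```

Contact at the expected height. Releasing and retreating.

```bash
python3 -m handwheel '[[[0,0,0,0,0,0,-0.3],[0,0,0,0,0,0,0],[0,0,0,0,0,0,0],[0,0,0,0,0,0,0],[0,0,0,0,0,0,0]]]'
python3 -m handwheel '[[[0,0,0.05,0,0,0,0],[0,0,0.15,0,0,0,0],[0,0,0.35,0,0,0,0],[0,0,0.6,0,0,0,0],[0,0,0.85,0,0,0,0]]]'
python3 -m handwheel '[[[0,-0.12,0,0,0,0,0],[0,-0.28,0,0,0,0,0],[0,-0.42,0,0,0,0,0],[0,-0.52,0,0,0,0,0],[0,-0.55,0,0,0,0,0]]]'
python3 - <<'E'
from h import *
t=cap('top');c=cap('side');w=cap('wrist');cv2.imwrite('pics/s7.png',np.hstack([c['image'][130:400,100:360,::-1],t['image'][100:370,130:390,::-1],w['image'][100:370,150:410,::-1]]))
E
```

```text
clock: 24.55
eef_pos: [0.5184, -0.3109, 0.0999]
tcp_rot: [[0.919, 0.394, 0.0], [0.394, -0.919, -0.0], [0.0, 0.0, -1.0]]
wrist_force: [0.4, -0.3, 0.0]
grip_width: 0.0432
grasp_force: 0.0
clock: 25.18
eef_pos: [0.5185, -0.3109, 0.2298]
tcp_rot: [[0.919, 0.394, 0.001], [0.394, -0.919, -0.001], [0.001, 0.001, -1.0]]
wrist_force: [-0.0, -0.2, -0.3]
grip_width: 0.0436
grasp_force: 0.0
clock: 25.8
eef_pos: [0.5179, -0.3948, 0.2263]
tcp_rot: [[0.92, 0.392, -0.001], [0.392, -0.92, 0.001], [-0.0, -0.001, -1.0]]
wrist_force: [0.4, 0.1, -0.9]
grip_width: 0.0435
grasp_force: 0.0
```

View pics/s7.png

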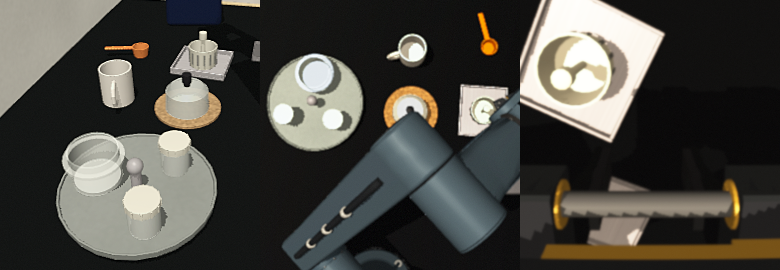

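The basket stands upright in the middle of the larger tray, the lid is on the trivet, and the pot, jars, mug and scoop are undisturbed. Handing in.

```bash
python3 -c "
from bench import ctrl
print(ctrl.finish_job())"
```

```text
the job is handed in; nothing more can be done
None
```

I handed the job in with the lid knob up on the middle of the trivet and the basket upright in the larger tray; the last pictures show the pot, carousel, jars, mug and scoop undisturbed, but the hand-in returned no verdict.

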